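# Press the cane panel's keys home

### The arm

A 7-joint arm with a two-finger parallel gripper is mounted at the origin on the work surface. World frame = base frame: x ahead of the robot, y to its left, z up, the work surface at z = 0. Lengths are in mm, angles in rad, forces in N, time in s.
With the tool pointing down it reaches from about 425 to 825 mm from the base axis. Payload 3.6 kg.
Tool frame: the origin (TCP) lies between the finger pads, 19 mm behind the fingertips; this is the grasp point; z points along the fingers, y is the line along which they close (so a half turn about z gives the same grasp; the last joint's range is limited). The gripper opens to 85 mm and grips with 20 to 120 N. Pads are 22 mm wide; open, the fingers measure 114 mm over their backs; the gripper's body (76 mm by 85 mm) begins 54 mm behind the grasp point. The pads swing forward as they close: fully open they stand 13 mm farther back than shut.
Start: joints at [1.319, 0.615, -0.013, 1.423, 0.008, 1.103, -0.04], TCP at [145.54, -633.468, 249.997] pointing down, gripper open.
Joint ranges: [-3.12, 3.12], [-0.3, 2.06], [-1.34, 1.32], [0.26, 2.42], [-1.36, 4.5], [0.01, 1.98], [-2.84, 2.84]. Speed limits (rad/s): [2.79, 2.79, 3.14, 3.14, 3.14, 3.14, 3.14].

### API

Orientations are given as a unit quaternion [x, y, z, w].
In Python, from workcell import manip gives the robot as it stands.
- The arm moves only by the tool drive_tool, never from a script. Its argument "commands" is a list of rows, each a list of 2 entries, a list of its own where there are three numbers: the shift along the tool's x, y, z in m, then the turn, a rotation vector about the tool's x, y, z in rad. A call has 1 to 12 rows; each row shifts and turns the commanded pose from where the row before left it, along the tool's axes as they then stand; what a row does not reach is not made up. A row lasts 1/12 s, in which the tool goes at most 41.7 mm and 7.16 degrees, less where a joint would pass 70% of its speed; a pose out of reach is approached as far as the arm can. A call is refused whole if a number of a shift passes 0.0417 or a number of a turn 0.125, either way. A call with a gripper value outside its range is refused whole. "claw" is the finger opening in m, from 0 to 0.0854, set as the call begins (left out, the last holds). The fingers move at their own pace and stop on an object; "squeeze" is the grip in N (left out, the last holds). Time passes only in rows, so rows that do not move let the fingers close. It gives the time, the measured TCP pose, the force, the opening and the grip force at its end, in the units of the state.
- manip.observe(): the state, without advancing time (a new reading comes with each control period).
- manip.get_image(name): name is "side" or "top"; returns (picture, depth): 420x560x3 uint8, red, green, blue; 420x560 float32, mm along the optical axis (not along the pixel's ray), 0 where there is no reading.
- manip.camera_params(name): a dict with "K" (3x3 intrinsics, pixels), "dist_coeffs" ([k1, k2, p1, p2, k3] as OpenCV has them; the pictures are not rectified), "camera_from_world" (4x4, takes a point from world to camera coordinates). Camera axes: x right, y up, looking along -z (the intrinsics and any distortion apply to the point x, -y, -z); pixel columns grow to the right and rows downward; lengths in mm; the calibration is good to about 2 mm. A picture is of the moment at which its call begins. camera_params takes no time and is no camera call.
- manip.sign_off(): hands the job in; it is judged then, once.
The state is a dict: "time": time; "joint_positions": joint angles; "qd": joint speeds; "tau": joint torques, N m; "ee_pos": TCP position; "tool_rot": TCP orientation; "ft_force": force on the tool from outside, world axes, zero at the start; "moment": the same for the moment, N m; "grip_width": finger opening in mm; "grip_force": force on a finger pad.
Only numpy, scipy, OpenCV 4.12 (cv2) and the standard library are available. Lean on these libraries where they do the work, as an engineer would, in place of code of your own. Each camera call takes 0.05 s, during which the arm holds its last target. There are 200 camera calls.

### The job

Take the red seam presser from its cork mat and, starting at the brass-plated corner, sweep it along the near rail so that its sprung shoe presses all the pale keys fully home (flush), one after another, without lifting it off until the last key is in and without driving the shoe hard against its stop. Then stand the presser upright on the middle of the cork mat again and let go. Keep the fingers off the panel, and leave the mug, spool and tin alone.

Things in the scene. Friction and masses are not known exactly. Their poses are not given: they have to be found in the camera images.
- frame: Chair-back panel fixed flat on the desk: dark wood frame 400 mm (its y) by 380 mm (its x), 25 mm thick, cane in the middle. Origin: on the desk under the middle of the near rail (50 mm wide, along y); the rest lies towards +x. 8 pale keys in a row 240 mm long stand proud along the near rail's centre line. A flush brass plate marks its +y corner
- seam_start (a point): point on the top face of the near rail, on the key line, by the brass plate at the frame's +y end, 46 mm before the first key's near edge (25 mm above the desk)
- seam_end (a point): the same at the other (-y) end, 46 mm past the last key (25 mm above the desk)
- presser: seam presser, loose hand tool standing on its sole, 76 mm tall: red grip block 60 mm long (its x), 26 mm wide (its y), from 26 to 76 mm above the sole, with a white sprung shoe beneath. Origin: middle of the unloaded sole; z up. Grip it across its 26 mm width, e.g. with the TCP 48 mm above the sole
- shoe (a joint): how far the presser's shoe is pushed up into the grip block, in m: 0 unloaded, 0.010 against its stop. Spring: 3 N to start moving, then 1 N per mm
- sole (a point): middle of the shoe's flat underside. The flat is 26 mm long (x) and 26 mm wide; beyond it the shoe ramps up 8 mm over 19 mm at both ends (shoe 64 mm long overall)
- mat: cork mat 110 x 80 x 6 mm fixed on the desk, long side along its x; origin at the centre of its underside. The presser stands on it at the start
- mug: blue mug, 76 mm across, 90 mm tall, origin at the centre of its underside; bystander
- spool: green thread spool standing up, 38 mm across, 46 mm tall, origin at the centre of its underside; bystander
- tin: round tin with an orange band, 66 mm across, 55 mm tall, origin at the centre of its underside; bystander
- key0 (a joint): how far key 0 (pale wooden block 14 x 28 mm, centre +105 mm along the frame's y) is pressed in, in m: 0 = 5.8 mm proud of the rail, 0.005 = fully home (bottomed, top 0.8 mm above the rail). Stiff: about 3 N moves it, it stays where it is left
- key1 (a joint): how far key 1 (pale wooden block 14 x 28 mm, centre +75 mm along the frame's y) is pressed in, in m: 0 = 5.8 mm proud of the rail, 0.005 = fully home (bottomed, top 0.8 mm above the rail). Stiff: about 3 N moves it, it stays where it is left
- key2 (a joint): how far key 2 (pale wooden block 14 x 28 mm, centre +45 mm along the frame's y) is pressed in, in m: 0 = 5.8 mm proud of the rail, 0.005 = fully home (bottomed, top 0.8 mm above the rail). Stiff: about 3 N moves it, it stays where it is left
- key3 (a joint): how far key 3 (pale wooden block 14 x 28 mm, centre +15 mm along the frame's y) is pressed in, in m: 0 = 5.8 mm proud of the rail, 0.005 = fully home (bottomed, top 0.8 mm above the rail). Stiff: about 3 N moves it, it stays where it is left
- key4 (a joint): how far key 4 (pale wooden block 14 x 28 mm, centre -15 mm along the frame's y) is pressed in, in m: 0 = 5.8 mm proud of the rail, 0.005 = fully home (bottomed, top 0.8 mm above the rail). Stiff: about 3 N moves it, it stays where it is left
- key5 (a joint): how far key 5 (pale wooden block 14 x 28 mm, centre -45 mm along the frame's y) is pressed in, in m: 0 = 5.8 mm proud of the rail, 0.005 = fully home (bottomed, top 0.8 mm above the rail). Stiff: about 3 N moves it, it stays where it is left
- key6 (a joint): how far key 6 (pale wooden block 14 x 28 mm, centre -75 mm along the frame's y) is pressed in, in m: 0 = 5.8 mm proud of the rail, 0.005 = fully home (bottomed, top 0.8 mm above the rail). Stiff: about 3 N moves it, it stays where it is left
- key7 (a joint): how far key 7 (pale wooden block 14 x 28 mm, centre -105 mm along the frame's y) is pressed in, in m: 0 = 5.8 mm proud of the rail, 0.005 = fully home (bottomed, top 0.8 mm above the rail). Stiff: about 3 N moves it, it stays where it is left
Not all that is in view belongs to the job. Of the things like the presser, leave any that is green; of the rest the smaller one is meant.

How it is judged:
By the outcome, as a careful person would: the job done as asked, in the order asked, and still so for the second after the job is handed in, with the robot touching nothing.
It also fails if it takes over 67 s, if anything falls off the work surface, if the arm or the gripper's body presses on something with over 40 N, if the wrist force passes 120 N, or if a joint passes its speed limit or range.

## Working session

There is one attempt and no reset: what is moved stays moved. The work goes in short steps, Python scripts to look and compute and a tool call to move; the robot and the scene stay as the last step left them, time stands still between calls to the robot, and variables do not carry over. Pictures are saved under pics/ and viewed, at most 10 in all, crops included, and the job is handed in when it is done.

Besides the shell and the picture viewer there is one more tool, called after ">>>" in YAML: its name, and indented under it one key for each argument. drive_tool: Moves the arm, as the interface text tells. Its arguments: {"type":"object","properties":{"commands":{"type":"array","items":{"type":"array"}},"claw":{"type":"number"},"squeeze":{"type":"number"}},"required":["commands"]}

```bash
mkdir -p pics; cat > h.py <<'E'
import numpy as np, cv2
from workcell import manip
def snap(n,f):
    im,d=manip.get_image(n); cv2.imwrite(f'pics/{f}.png',cv2.cvtColor(im,cv2.COLOR_RGB2BGR)); np.savez(f'pics/{f}.npz',im=im,d=d); return im,d
def ray(n,uv):
    p=manip.camera_params(n);K=np.array(p['K'],float);T=np.array(p['camera_from_world'],float)
    u=cv2.undistortPoints(np.array(uv,float).reshape(-1,1,2),K,np.array(p['dist_coeffs'],float)).reshape(-1,2)
    dc=np.c_[u[:,0],-u[:,1],-np.ones(len(u))]
    R=T[:3,:3]; return -R.T@T[:3,3], dc@R
def on(n,uv,z):
    o,d=ray(n,uv); return o+d*((z-o[2])/d[:,2])[:,None]
def pts(n,d):
    v,u=np.mgrid[:d.shape[0],:d.shape[1]]; o,r=ray(n,np.c_[u.ravel(),v.ravel()])
    return (o+r*d.ravel()[:,None]).reshape(*d.shape,3)
E
python3 - <<'E'
from h import *
for n in('top','side'): snap(n,n+'0'); p=manip.camera_params(n); print(n,np.round(p['camera_from_world'],3).tolist())
s=manip.observe(); print(s)
E
```

```text
top [[0.008, -1.0, -0.001, -3.658], [0.991, 0.008, 0.137, -514.986], [-0.137, -0.002, 0.991, -1132.812], [0.0, 0.0, 0.0, 1.0]]
side [[-0.721, -0.693, -0.019, 384.073], [0.379, -0.417, 0.826, -233.523], [-0.58, 0.588, 0.564, -1122.154], [0.0, 0.0, 0.0, 1.0]]
{'time': 0.1, 'joint_positions': array([ 1.31849925,  0.61585541, -0.01261348,  1.4247489 ,  0.00807957,
        1.10337284, -0.04041134]), 'qd': array([ 0.00159799, -0.0017586 ,  0.00010679, -0.00460311, -0.00221549,
       -0.00079051,  0.00023415]), 'tau': array([ 1.00505786e-03, -4.70385790e+01,  2.60494687e-01, -1.71573043e+01,
        1.01859463e-02,  5.84309237e-03, -6.60746508e-06]), 'ee_pos': array([ 145.39654182, -632.87315046,  248.92916287]), 'tool_rot': array([ 9.93630655e-01,  1.12679892e-01, -1.37790679e-04, -1.15931361e-03]), 'ft_force': array([-0.85052726, -0.52494998,  0.43091825]), 'moment': array([0.03719146, 0.01172261, 0.0482368 ]), 'grip_force': 0.0, 'grip_width': 85.42011560826207}
```

View pics/top0.png

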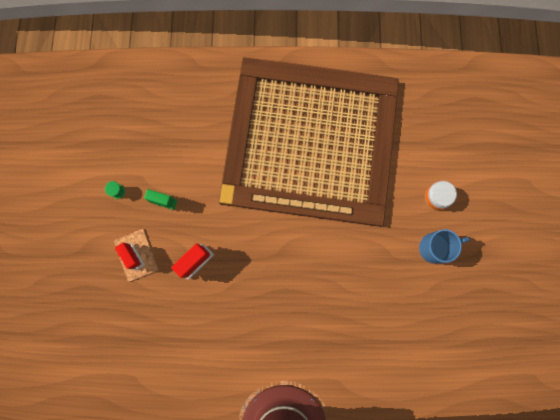

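View pics/side0.png

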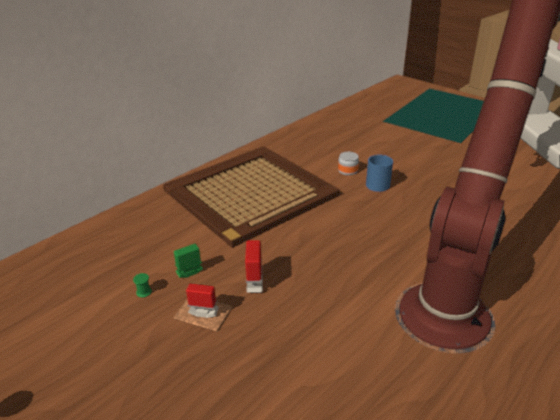

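The pictures show these candidates for the presser, in top-view pixels:
- green at (158,198)
- large red at (191,262)
- small red on the cork mat at (128,256)

I choose the small red one on the mat. The frame's brass corner is at (227,194), and the keys run from (258,198) to (346,211).

```bash
cat > m.py <<'E'
from h import *
def rect(P):
    c,s,a=cv2.minAreaRect(P[:,:2].astype(np.float32)); return np.round(c,1),np.round(s,1),round(a,1)
T=np.load('pics/top0.npz');im,d=T['im'],T['d'];W=pts('top',d);hsv=cv2.cvtColor(im,cv2.COLOR_RGB2HSV).astype(int)
H,S,V=hsv[...,0],hsv[...,1],hsv[...,2]
v,u=np.mgrid[:420,:560]
red=((H<4)|(H>176))&(S>220)&(V>120)
small=red&(u<150)&(u>100)&(v>230)&(v<280)
big=red&(u>160)&(u<230)&(v>230)&(v<290)
for n,m in(('small',small),('big',big)):
    z=W[m][:,2]; print(n,m.sum(),np.percentile(z,[5,25,50,75,95]).round(1)); 
    for zz in ([82] if n=='small' else [np.percentile(z,75)]):
        mm=m&(np.abs(W[...,2]-zz)<8); print(rect(on('top',np.c_[u[mm],v[mm]],zz)), on('top',np.c_[u[mm],v[mm]],zz).mean(0).round(1), mm.sum())
box=(slice(225,285),slice(105,170))
print('mat hsv',hsv[238,140],hsv[272,130],'desk',hsv[228,110],hsv[284,110], 'key',hsv[202,284],'rail',hsv[212,284],hsv[195,284],'brass',hsv[194,227])
key=(H>12)&(H<30)&(V>120)&(v>190)&(v<217)&(u>250)&(u<355)
n,l,st,c=cv2.connectedComponentsWithStats(key.astype(np.uint8))
for i in range(1,n):
    if st[i,4]>15: print('key',st[i,4],c[i].round(1),on('top',[c[i]],30.8).round(1)[0])
br=(H>18)&(H<30)&(S>150)&(V>120)&(v>180)&(v<206)&(u>215)&(u<238)
print('brass',br.sum(),rect(on('top',np.c_[u[br],v[br]],25)))
cv2.imwrite('pics/crop.png',np.hstack([cv2.resize(cv2.cvtColor(im[225:287,105:181],cv2.COLOR_RGB2BGR),(400,326),interpolation=cv2.INTER_CUBIC),cv2.resize(cv2.cvtColor(np.load('pics/side0.npz')['im'][270:332,165:241],cv2.COLOR_RGB2BGR),(400,326),interpolation=cv2.INTER_CUBIC)]))
cv2.imwrite('pics/crop2.png',cv2.resize(cv2.cvtColor(im[180:230,215:390],cv2.COLOR_RGB2BGR),(788,225),interpolation=cv2.INTER_CUBIC))
fr=(W[...,2]>17)&(W[...,2]<32)&(u>215)&(u<402)&(v>55)&(v<230)
print('desk z',np.median(W[300:340,100:200,2]),'rail z',np.median(W[205:208,240:248,2]),'frame',rect(on('top',np.c_[u[fr],v[fr]],25)))
E
python3 m.py
```

```text
small 235 [76.4 79.2 80.9 82.2 84.8]
(array([400.6, 364.1]), array([56.9, 23. ]), 33.8) [400.7 363.9  82. ] 233
big 511 [ 97.9 100.  101.5 103.1 105.1]
(array([391.3, 212.6]), array([32.9, 77.6]), 44.2) [391.3 212.7 103.1] 509
mat hsv [ 14 136 232] [ 14 136 232] desk [ 12 164 174] [ 12 164 176] key [ 17 131 220] rail [ 11 160  89] [ 11 165 111] brass [ 19 180 220]
key 405 [328.5 194.1] [ 554.6 -103.1   30.8]
key 640 [301.8 203.7] [530.7 -39.2  30.8]
key 64 [260.5 213.7] [506.   58.8  30.8]
key 30 [290.3 214.9] [503.6 -12.   30.8]
brass 187 (array([554.9, 142.2]), array([26.4, 41.4]), 83.3)
desk z -1.01300021436316 rail z 21.404978551094587 frame (array([694.3, -61.3]), array([400.5, 380.4]), 82.4)
```

View pics/crop.png

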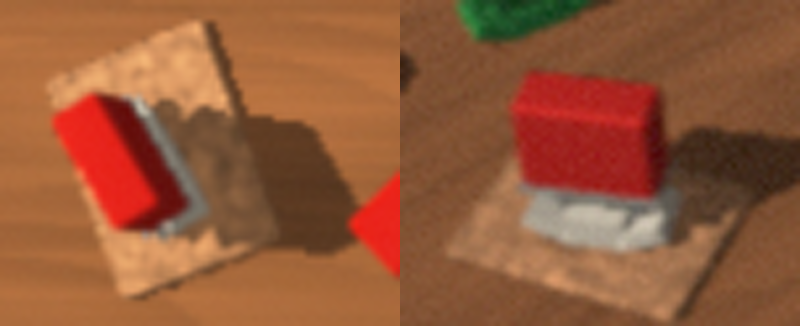

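View pics/crop2.png

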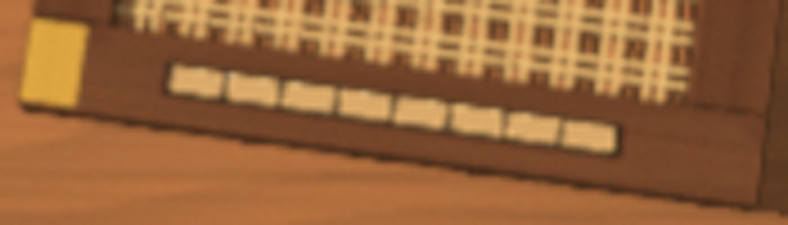

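The crop confirms the small red presser on the mat, with its grip top at about (128,256) and its white shoe beneath. The second crop shows 8 separate pale keys with the brass plate at the left (+y) end. One more refinement (mat, key line, side-view check), then I move.

```bash
cat >> m.py <<'E'
print('-----')
mat=(S<155)&(V>185)&(u>108)&(u<165)&(v>225)&(v<285)
mat=cv2.morphologyEx(mat.astype(np.uint8),cv2.MORPH_OPEN,np.ones((2,2),np.uint8))
n,l,st,c=cv2.connectedComponentsWithStats(mat); 
mm=mat>0; mm&=(W[...,2]<20)
print('mat',mm.sum(),rect(on('top',np.c_[u[mm],v[mm]],6)))
q=cv2.boxPoints(cv2.minAreaRect(np.c_[u[mm],v[mm]].astype(np.float32)));print(q.round(1).tolist())
kb=l*0+((H>12)&(H<30)&(V>150)); n,l,st,c=cv2.connectedComponentsWithStats(kb.astype(np.uint8))
k=l==l[203,302]; k=k&(u>250)&(u<355); P=on('top',np.c_[u[k],v[k]],30.8); print('keys',k.sum(),rect(P),P.mean(0))
# side: red top face
Q=np.load('pics/side0.npz');im2,d2=Q['im'],Q['d'];h2=cv2.cvtColor(im2,cv2.COLOR_RGB2HSV).astype(int);W2=pts('side',d2)
r2=((h2[...,0]<4)|(h2[...,0]>176))&(h2[...,1]>180)&(h2[...,2]>90)&(u>180)&(u<220)&(v>275)&(v<315)
t=r2&(W2[...,2]>78); print('side top',t.sum(),rect(on('side',np.c_[u[t],v[t]],82)),W2[t].mean(0),W2[t][:,2].max())
f=(W2[...,2]>15)&(W2[...,2]<35)&(u>160)&(u<340)&(v>145)&(v<240)
print('side frame',rect(on('side',np.c_[u[f],v[f]],25)))
b2=(h2[...,0]>12)&(h2[...,0]<30)&(h2[...,2]>150)&(v>180)&(v<230)&(u>245)&(u<320)
n,l,st,c=cv2.connectedComponentsWithStats(b2.astype(np.uint8))
for i in range(1,n):
  if st[i,4]>30:
    P=on('side',np.c_[u[l==i],v[l==i]],30.8);print(st[i],rect(P))
E
python3 m.py | sed -n '/-----/,$p'
```

```text
-----
mat 487 (array([403.7, 362.8]), array([109.4,  77.9]), 21.5)
[[113.69999694824219, 239.10000610351562], [143.39999389648438, 229.1999969482422], [157.8000030517578, 272.3999938964844], [128.10000610351562, 282.29998779296875]]
keys 22206 (array([547.9, -47.5]), array([1041. ,  268.6]), 0.8) [537.93954512 -39.81240149  30.8       ]
side top 211 (array([394.6, 371.9]), array([58.8, 27. ]), 34.2) [383.22822548 379.36796748  95.15723541] 832.6284267443325
side frame (array([ 677.5, -110.4]), array([524.3, 392.1]), 82.5)
[263 181  40  16 167] (array([ 608. , -120.8]), array([132.8,  61. ]), 11.8)
[246 182  11   8  33] (array([683.9, -54.7]), array([12.8, 50.7]), 82.9)
[258 184  14   9  33] (array([642.8, -74.9]), array([15.1, 59.8]), 82.3)
[257 190  24  17 105] (array([596.7, -54.5]), array([ 40.4, 104.3]), 80.4)
[277 191  17  12  74] (array([570.2, -75.8]), array([38.4, 58.4]), 81.3)
[250 194  66  31 145] (array([526.7, -33.6]), array([234.7,  11. ]), 82.3)
[246 196  12  10  38] (array([624.1,   4.7]), array([14.5, 55.7]), 80.8)
[255 196  10   7  35] (array([610.7, -20.2]), array([15.4, 40.7]), 78.4)
[258 206   9   7  32] (array([568.7,  10.2]), array([16.9, 32.6]), 73.9)
```

>>> drive_tool:
  commands:
    - [[0, 0, 0], [0, 0, -0.091]]
    - [[0, 0, 0], [0, 0, -0.091]]
    - [[0, 0, 0], [0, 0, -0.091]]
    - [[0, 0, 0], [0, 0, -0.091]]
  claw: 0.08
  squeeze: 50

```text
time: 0.43
ee_pos: [145.5, -633.1, 249.3]
tool_rot: [0.956, 0.293, 0.0, -0.001]
ft_force: [-0.1, -0.5, 0.9]
grip_width: 80.1
grip_force: 0.0
```

>>> drive_tool:
  commands:
    - [[0.0396, -0.0045, 0], [0, 0, 0]]
    - [[0.0396, -0.0045, 0], [0, 0, 0]]
    - [[0.0396, -0.0045, 0], [0, 0, 0]]
    - [[0.0396, -0.0045, 0], [0, 0, 0]]
    - [[0.0396, -0.0045, 0], [0, 0, 0]]
    - [[0.0396, -0.0045, 0], [0, 0, 0]]
    - [[0.0396, -0.0045, 0], [0, 0, 0]]
    - [[0.0396, -0.0045, 0], [0, 0, 0]]
    - [[0.0396, -0.0045, 0], [0, 0, 0]]
    - [[0.0396, -0.0045, 0], [0, 0, 0]]
    - [[0.0396, -0.0045, 0], [0, 0, 0]]

```text
time: 1.35
ee_pos: [480.9, -348.4, 249.7]
tool_rot: [0.957, 0.291, -0.0, -0.0]
ft_force: [1.4, -0.2, -0.1]
grip_width: 80.1
grip_force: 0.0
```

>>> drive_tool:
  commands:
    - [[0.029, -0.0274, 0], [0, 0, 0]]
    - [[0.029, -0.0274, 0], [0, 0, 0]]
    - [[0.029, -0.0274, 0], [0, 0, 0]]
    - [[0.029, -0.0274, 0], [0, 0, 0]]
    - [[0.029, -0.0274, 0], [0, 0, 0]]
    - [[0.029, -0.0274, 0], [0, 0, 0]]
    - [[0.029, -0.0274, 0], [0, 0, 0]]
    - [[0.029, -0.0274, 0], [0, 0, 0]]
    - [[0.029, -0.0274, 0], [0, 0, 0]]

```text
time: 2.1
ee_pos: [559.5, 1.9, 249.7]
tool_rot: [0.957, 0.291, -0.0, -0.0]
ft_force: [1.2, 0.5, 1.1]
grip_width: 80.2
grip_force: 0.0
```

>>> drive_tool:
  commands:
    - [[0.007, -0.0392, 0], [0, 0, 0]]
    - [[0.007, -0.0392, 0], [0, 0, 0]]
    - [[0.007, -0.0392, 0], [0, 0, 0]]
    - [[0.007, -0.0392, 0], [0, 0, 0]]
    - [[0.007, -0.0392, 0], [0, 0, 0]]
    - [[0.007, -0.0392, 0], [0, 0, 0]]
    - [[0.007, -0.0392, 0], [0, 0, 0]]
    - [[0.007, -0.0392, 0], [0, 0, 0]]
    - [[0.007, -0.0392, 0], [0, 0, 0]]
    - [[0.007, -0.0392, 0], [0, 0, 0]]
    - [[0, 0, 0], [0, 0, 0]]
    - [[0, 0, 0], [0, 0, 0]]

```text
time: 3.1
ee_pos: [397.5, 367.5, 249.6]
tool_rot: [0.956, 0.294, -0.001, -0.001]
ft_force: [0.2, -0.2, -0.3]
grip_width: 80.2
grip_force: 0.0
```

>>> drive_tool:
  commands:
    - [[0.0007, 0.004, 0.03], [0, 0, 0]]
    - [[0, 0, 0.035], [0, 0, 0]]
    - [[0, 0, 0.035], [0, 0, 0]]
    - [[0, 0, 0.035], [0, 0, 0]]
    - [[0, 0, 0.025], [0, 0, 0]]
    - [[0, 0, 0.02], [0, 0, 0]]
    - [[0, 0, 0.0156], [0, 0, 0]]
    - [[0, 0, 0], [0, 0, 0]]
    - [[0, 0, 0], [0, 0, 0]]

```text
time: 3.85
ee_pos: [403.3, 360.0, 53.9]
tool_rot: [0.957, 0.29, -0.001, 0.001]
ft_force: [0.1, 0.0, 0.5]
grip_width: 80.1
grip_force: 0.0
```

```bash
python3 - <<'E'
from h import *
a,_=snap('top','t1');b,_=snap('side','s1')
cv2.imwrite('pics/c1.png',np.hstack([cv2.resize(cv2.cvtColor(x,cv2.COLOR_RGB2BGR),(400,360),interpolation=cv2.INTER_CUBIC) for x in (a[205:295,80:180],b[240:330,150:250])]))
E
```

```text
(no output)
```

View pics/c1.png

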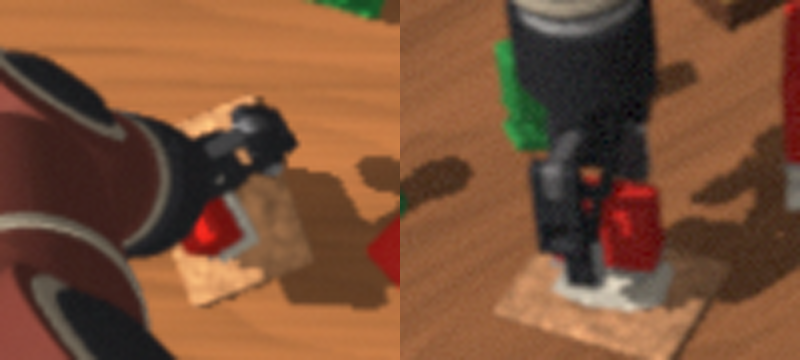

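The crop shows the presser standing between the open fingers, with the near finger at about (580,230) in the crop. I'll centre across the width before closing.

>>> drive_tool:
  commands:
    - [[0, 0, 0], [0, 0, 0]]
    - [[0, 0, 0], [0, 0, 0]]

```text
time: 4.12
ee_pos: [403.4, 362.1, 55.7]
tool_rot: [0.957, 0.29, 0.001, -0.0]
ft_force: [-0.2, 0.3, -0.5]
grip_width: 79.6
grip_force: 0.0
```

```bash
python3 - <<'E'
from h import *
for i in range(3):
    s=manip.observe();print(s['ee_pos'].round(2),s['tool_rot'].round(4)); manip.get_image('top')
E
```

```text
[403.44 362.15  55.71] [ 9.569e-01  2.905e-01  1.100e-03 -5.000e-04]
[403.25 362.15  55.53] [ 9.569e-01  2.906e-01  1.000e-03 -4.000e-04]
[403.09 362.12  55.37] [ 9.568e-01  2.906e-01  8.000e-04 -4.000e-04]
```

>>> drive_tool:
  commands:
    - [[-0.001, -0.003, 0.001], [0, 0, 0]]
    - [[0, 0, 0], [0, 0, 0]]
    - [[0, 0, 0], [0, 0, 0]]
    - [[0, 0, 0], [0, 0, 0]]

```text
time: 4.6
ee_pos: [400.0, 363.9, 53.4]
tool_rot: [0.957, 0.291, -0.0, -0.0]
ft_force: [0.6, -0.0, -0.2]
grip_width: 79.8
grip_force: 0.0
```

>>> drive_tool:
  commands:
    - [[0, 0, 0], [0, 0, 0]]
    - [[0, 0, 0], [0, 0, 0]]
    - [[0, 0, 0], [0, 0, 0]]
    - [[0, 0, 0], [0, 0, 0]]
    - [[0, 0, 0], [0, 0, 0]]
    - [[0, 0, 0], [0, 0, 0]]
    - [[0, 0, 0], [0, 0, 0]]
    - [[0, 0, 0], [0, 0, 0]]
  claw: 0.02
  squeeze: 60

```text
time: 5.27
ee_pos: [400.0, 364.2, 53.6]
tool_rot: [0.957, 0.291, 0.0, -0.0]
ft_force: [-0.7, 1.3, 1.7]
grip_width: 25.6
grip_force: 61.2
```

>>> drive_tool:
  commands:
    - [[0, 0, -0.01], [0, 0, 0]]
    - [[0, 0, -0.025], [0, 0, 0]]
    - [[0, 0, -0.035], [0, 0, 0]]
    - [[0, 0, -0.035], [0, 0, 0]]
    - [[0, 0, -0.025], [0, 0, 0]]
    - [[0, 0, 0], [0, 0, 0]]

```text
time: 5.77
ee_pos: [402.6, 365.7, 189.2]
tool_rot: [0.957, 0.29, 0.005, -0.002]
ft_force: [0.9, 0.0, -2.0]
grip_width: 25.4
grip_force: 60.9
```

>>> drive_tool:
  commands:
    - [[0, 0, 0], [0, 0, -0.106]]
    - [[0, 0, 0], [0, 0, -0.106]]
    - [[0, 0, 0], [0, 0, -0.106]]
    - [[0, 0, 0], [0, 0, -0.106]]
    - [[0, 0, 0], [0, 0, -0.106]]
    - [[0, 0, 0], [0, 0, -0.106]]
    - [[0, 0, 0], [0, 0, -0.106]]
    - [[0, 0, 0], [0, 0, -0.106]]
    - [[0, 0, 0], [0, 0, 0]]

```text
time: 6.52
ee_pos: [399.9, 362.3, 182.2]
tool_rot: [0.752, 0.659, -0.002, 0.0]
ft_force: [0.6, 0.5, -2.2]
grip_width: 25.3
grip_force: 60.8
```

>>> drive_tool:
  commands:
    - [[-0.0271, 0.0228, 0], [0, 0, 0]]
    - [[-0.0271, 0.0228, 0], [0, 0, 0]]
    - [[-0.0271, 0.0228, 0], [0, 0, 0]]
    - [[-0.0271, 0.0228, 0], [0, 0, 0]]
    - [[-0.0271, 0.0228, 0], [0, 0, 0]]
    - [[-0.0271, 0.0228, 0], [0, 0, 0]]
    - [[-0.0271, 0.0228, 0], [0, 0, 0]]
    - [[-0.0271, 0.0228, 0], [0, 0, 0]]
    - [[0, 0, 0], [0, 0, 0]]
    - [[0, 0, 0], [0, 0, 0]]
    - [[0, 0, 0], [0, 0, 0]]

```text
time: 7.43
ee_pos: [551.4, 124.7, 182.7]
tool_rot: [0.753, 0.658, -0.001, -0.001]
ft_force: [-0.3, 1.2, -1.5]
grip_width: 25.1
grip_force: 60.8
```

```bash
python3 - <<'E'
from h import *
s=manip.observe();print(s['ee_pos'].round(2),s['tool_rot'].round(4),s['grip_width'],s['ft_force'])
E
```

```text
[551.38 124.7  182.73] [ 7.532e-01  6.578e-01 -7.000e-04 -8.000e-04] 25.136753632348263 [-0.27901228  1.20396909 -1.54952219]
```

>>> drive_tool:
  commands:
    - [[0, 0, 0.03], [0, 0, 0]]
    - [[0, 0, 0.03], [0, 0, 0]]
    - [[0, 0, 0.02], [0, 0, 0]]
    - [[0, 0, 0.015], [0, 0, 0]]
    - [[0, 0, 0.005], [0, 0, 0]]
    - [[0, 0, 0], [0, 0, 0]]
    - [[0, 0, 0], [0, 0, 0]]
    - [[0, 0, 0], [0, 0, 0]]
    - [[0, 0, 0], [0, 0, 0]]

```text
time: 8.18
ee_pos: [553.0, 125.3, 84.8]
tool_rot: [0.752, 0.659, 0.001, 0.0]
ft_force: [-0.6, 0.8, -1.6]
grip_width: 25.4
grip_force: 60.9
```

```bash
python3 - <<'E'
from h import *
s=manip.observe();print(s['ee_pos'].round(2),s['ft_force'])
a,_=snap('top','t2');b,_=snap('side','s2')
cv2.imwrite('pics/c2.png',np.hstack([cv2.resize(cv2.cvtColor(x,cv2.COLOR_RGB2BGR),(400,400),interpolation=cv2.INTER_CUBIC) for x in (a[150:240,200:290],b[165:255,195:285])]))
E
```

```text
[552.96 125.34  84.78] [-0.5834888   0.8444966  -1.64047905]
```

View pics/c2.png

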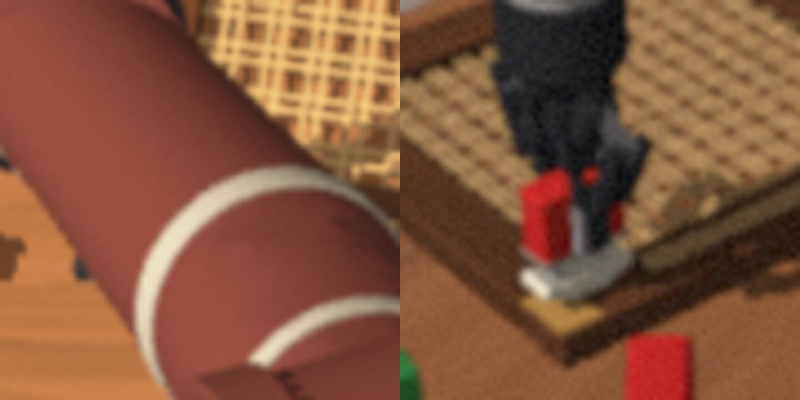

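The side crop shows the shoe hovering over the brass end of the rail, its leading tip at (630,255) lined up with the key row at (650,262). Now I descend by force.

>>> drive_tool:
  commands:
    - [[0, 0, 0.004], [0, 0, 0]]
    - [[0, 0, 0.004], [0, 0, 0]]
    - [[0, 0, 0.002], [0, 0, 0]]
    - [[0, 0, 0], [0, 0, 0]]
    - [[0, 0, 0], [0, 0, 0]]
    - [[0, 0, 0], [0, 0, 0]]
    - [[0, 0, 0], [0, 0, 0]]
    - [[0, 0, 0], [0, 0, 0]]
    - [[0, 0, 0], [0, 0, 0]]

```text
time: 9.03
ee_pos: [552.2, 124.7, 73.5]
tool_rot: [0.753, 0.659, 0.0, -0.0]
ft_force: [-0.1, 0.1, -3.3]
grip_width: 25.4
grip_force: 61.0
```

>>> drive_tool:
  commands:
    - [[0, 0, 0.001], [0, 0, 0]]
    - [[0, 0, 0.001], [0, 0, 0]]
    - [[0, 0, 0], [0, 0, 0]]
    - [[0, 0, 0], [0, 0, 0]]
    - [[0, 0, 0], [0, 0, 0]]
    - [[0, 0, 0], [0, 0, 0]]

```text
time: 9.53
ee_pos: [552.4, 124.8, 71.7]
tool_rot: [0.753, 0.659, 0.0, 0.0]
ft_force: [-1.0, -1.8, 2.1]
grip_width: 25.0
grip_force: 61.3
```

>>> drive_tool:
  commands:
    - [[0, 0, 0.001], [0, 0, 0]]
    - [[0, 0, 0.001], [0, 0, 0]]
    - [[0, 0, 0], [0, 0, 0]]
    - [[0, 0, 0], [0, 0, 0]]
    - [[0, 0, 0], [0, 0, 0]]
    - [[0, 0, 0], [0, 0, 0]]

```text
time: 10.03
ee_pos: [552.4, 124.8, 69.6]
tool_rot: [0.753, 0.659, 0.0, 0.0]
ft_force: [-1.1, -1.4, 3.5]
grip_width: 25.0
grip_force: 61.5
```

>>> drive_tool:
  commands:
    - [[0, 0, 0.001], [0, 0, 0]]
    - [[0, 0, 0.001], [0, 0, 0]]
    - [[0, 0, 0], [0, 0, 0]]
    - [[0, 0, 0], [0, 0, 0]]
    - [[0, 0, 0], [0, 0, 0]]
    - [[0, 0, 0], [0, 0, 0]]

```text
time: 10.53
ee_pos: [552.4, 124.8, 67.7]
tool_rot: [0.753, 0.659, 0.0, 0.0]
ft_force: [-2.0, -1.0, 6.2]
grip_width: 25.5
grip_force: 61.7
```

>>> drive_tool:
  commands:
    - [[-0.003, 0, 0], [0, 0, 0]]
    - [[-0.003, 0, 0], [0, 0, 0]]
    - [[-0.003, 0, 0], [0, 0, 0]]
    - [[-0.003, 0, 0], [0, 0, 0]]
    - [[-0.003, 0, 0], [0, 0, 0]]
    - [[-0.003, 0, 0], [0, 0, 0]]
    - [[-0.003, 0, 0], [0, 0, 0]]
    - [[-0.003, 0, 0], [0, 0, 0]]

```text
time: 11.2
ee_pos: [551.2, 105.4, 68.7]
tool_rot: [0.752, 0.659, 0.005, -0.001]
ft_force: [0.8, 4.5, 4.5]
grip_width: 25.6
grip_force: 61.8
```

>>> drive_tool:
  commands:
    - [[-0.003, 0, 0], [0, 0, 0]]
    - [[-0.003, 0, 0], [0, 0, 0]]
    - [[-0.003, 0, 0], [0, 0, 0]]
    - [[-0.003, 0, 0], [0, 0, 0]]
    - [[-0.003, 0, 0], [0, 0, 0]]
    - [[-0.003, 0, 0], [0, 0, 0]]
    - [[-0.003, 0, 0], [0, 0, 0]]
    - [[-0.003, 0, 0], [0, 0, 0]]

```text
time: 11.87
ee_pos: [548.8, 85.2, 69.2]
tool_rot: [0.751, 0.661, 0.008, -0.002]
ft_force: [0.5, 3.8, 5.5]
grip_width: 25.1
grip_force: 61.7
```

>>> drive_tool:
  commands:
    - [[-0.003, 0, 0], [0, 0, 0]]
    - [[-0.003, 0, 0], [0, 0, 0]]
    - [[-0.003, 0, 0], [0, 0, 0]]
    - [[-0.003, 0, 0], [0, 0, 0]]
    - [[-0.003, 0, 0], [0, 0, 0]]
    - [[-0.003, 0, 0], [0, 0, 0]]
    - [[0, 0, 0], [0, 0, 0]]
    - [[0, 0, 0], [0, 0, 0]]
    - [[0, 0, 0], [0, 0, 0]]
    - [[0, 0, 0], [0, 0, 0]]
    - [[0, 0, 0], [0, 0, 0]]

```text
time: 12.78
ee_pos: [546.2, 64.9, 68.9]
tool_rot: [0.751, 0.66, 0.006, -0.001]
ft_force: [1.0, 6.0, 6.4]
grip_width: 25.2
grip_force: 61.8
```

```bash
python3 - <<'E'
from h import *
s=manip.observe();print(s['ee_pos'].round(2),s['ft_force'],s['moment'])
b,d=snap('side','s3')
cv2.imwrite('pics/c3.png',cv2.resize(cv2.cvtColor(b[170:245,210:310],cv2.COLOR_RGB2BGR),(800,600),interpolation=cv2.INTER_CUBIC))
E
```

```text
[546.18  64.86  68.85] [1.01131621 6.02322935 6.4146564 ] [ 1.37818252 -0.17020969 -0.02515043]
```

View pics/c3.png

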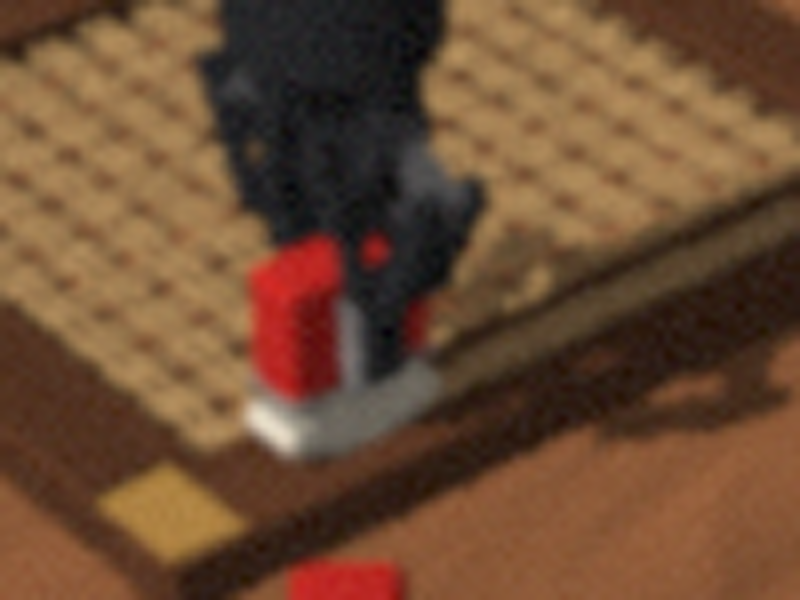

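```bash
python3 - <<'E'
from h import *
a=np.radians(-7.6); R=np.array([[np.cos(a),np.sin(a)],[-np.sin(a),np.cos(a)]])
o=np.array([526.7,-33.6])
D=np.load('pics/s3.npz');im,d=D['im'],D['d'];h=cv2.cvtColor(im,cv2.COLOR_RGB2HSV).astype(int)
v,u=np.mgrid[:420,:560]
m=(h[...,1]<70)&(h[...,2]>90)&(u>238)&(u<268)&(v>212)&(v<229)
for c in range(240,267):
    r=np.where(m[:,c])[0]
    if len(r):
        P=on('side',[[c,r.max()+.5]],25.8)[0,:2]; print(c,r.min(),r.max(),(R@(P-o)).round(1),end=' | ')
# rail near edge and far edge in side frame coords, undisturbed columns
print()
D0=np.load('pics/side0.npz');im0=D0['im']
for c in (280,290,300):
    for v0 in range(178,225):
        P=on('side',[[c,v0]],25)[0,:2]; f=R@(P-o); print((c,v0),f.round(0).astype(int),im0[v0,c].tolist(),end=';') if -35<f[0]<32 else 0
    print()
E
```

```text
241 220 223 [ 21.4 133.1] | 242 220 224 [ 15.8 133.7] | 243 220 225 [ 10.3 134.3] | 244 220 225 [  8.5 132.2] | 245 220 226 [  3.  132.9] | 246 221 226 [  1.2 130.8] | 247 221 226 [ -0.5 128.7] | 248 220 226 [ -2.3 126.6] | 249 221 225 [ -0.3 121.8] | 250 220 225 [ -2.  119.7] | 251 219 225 [ -3.8 117.6] | 252 219 225 [ -5.5 115.5] | 253 213 225 [ -7.3 113.4] | 254 213 225 [ -9.  111.3] | 255 219 224 [ -7.1 106.5] | 256 219 224 [ -8.8 104.4] | 257 219 223 [-6.9 99.5] | 258 218 223 [-8.6 97.4] | 259 218 222 [-6.7 92.4] | 260 217 221 [-4.7 87.5] | 261 216 220 [-2.7 82.5] | 262 216 220 [-4.5 80.4] | 263 216 219 [-2.5 75.4] | 264 217 218 [-0.4 70.3] | 
(280, 204) [ 28 -10] [153, 117, 74];(280, 205) [24 -7] [126, 93, 59];(280, 206) [20 -4] [104, 72, 49];(280, 207) [16  0] [115, 82, 53];(280, 208) [12  3] [149, 116, 77];(280, 209) [8 6] [163, 125, 84];(280, 210) [4 9] [156, 121, 82];(280, 211) [ 0 12] [126, 96, 64];(280, 212) [-3 16] [92, 70, 47];(280, 213) [-7 19] [83, 59, 43];(280, 214) [-11  22] [80, 50, 31];(280, 215) [-15  25] [82, 47, 30];(280, 216) [-19  28] [84, 52, 30];(280, 217) 
[... 609 characters left out ...]
, 20];(290, 213) [-25  -3] [56, 35, 21];(290, 214) [-29   0] [47, 27, 22];(290, 215) [-33   4] [43, 25, 17];
(300, 194) [ 31 -90] [146, 113, 73];(300, 195) [ 27 -86] [137, 103, 66];(300, 196) [ 23 -82] [112, 82, 55];(300, 197) [ 19 -79] [92, 60, 40];(300, 198) [ 15 -75] [114, 80, 54];(300, 199) [ 11 -72] [157, 120, 82];(300, 200) [  7 -68] [169, 130, 84];(300, 201) [  3 -65] [163, 127, 86];(300, 202) [ -1 -61] [120, 93, 60];(300, 203) [ -5 -58] [82, 60, 41];(300, 204) [ -9 -54] [73, 43, 30];(300, 205) [-13 -51] [83, 49, 32];(300, 206) [-17 -47] [90, 56, 35];(300, 207) [-21 -44] [79, 44, 27];(300, 208) [-25 -41] [67, 43, 27];(300, 209) [-28 -37] [50, 30, 16];(300, 210) [-32 -34] [36, 21, 18];
```

Projection puts the sole's near edge at frame x ≈ -9 mm where -13 mm is ideal. That still covers the keys (±7 mm), and I'll shift 2.5 mm back while sweeping.

>>> drive_tool:
  commands:
    - [[-0.003, -0.0005, 0], [0, 0, 0]]
    - [[-0.003, -0.0005, 0], [0, 0, 0]]
    - [[-0.003, -0.0005, 0], [0, 0, 0]]
    - [[-0.003, -0.0005, 0], [0, 0, 0]]
    - [[-0.003, -0.0005, 0], [0, 0, 0]]
    - [[-0.003, 0, 0], [0, 0, 0]]
    - [[-0.003, 0, 0], [0, 0, 0]]
    - [[-0.003, 0, 0], [0, 0, 0]]
    - [[-0.003, 0, 0], [0, 0, 0]]
    - [[-0.003, 0, 0], [0, 0, 0]]

```text
time: 13.67
ee_pos: [539.9, 36.1, 68.9]
tool_rot: [0.751, 0.66, 0.006, -0.001]
ft_force: [1.1, 8.6, 6.4]
grip_width: 25.6
grip_force: 61.8
```

>>> drive_tool:
  commands:
    - [[-0.003, 0, 0], [0, 0, 0]]
    - [[-0.003, 0, 0], [0, 0, 0]]
    - [[-0.003, 0, 0], [0, 0, 0]]
    - [[-0.003, 0, 0], [0, 0, 0]]
    - [[-0.003, 0, 0], [0, 0, 0]]
    - [[-0.003, 0, 0], [0, 0, 0]]
    - [[-0.003, 0, 0], [0, 0, 0]]
    - [[-0.003, 0, 0], [0, 0, 0]]
    - [[-0.003, 0, 0], [0, 0, 0]]
    - [[-0.003, 0, 0], [0, 0, 0]]
    - [[-0.003, 0, 0], [0, 0, 0]]
    - [[-0.003, 0, 0], [0, 0, 0]]

```text
time: 14.67
ee_pos: [535.3, 0.6, 68.8]
tool_rot: [0.751, 0.66, 0.006, -0.001]
ft_force: [1.3, 7.9, 5.9]
grip_width: 25.3
grip_force: 61.8
```

>>> drive_tool:
  commands:
    - [[-0.003, 0, 0], [0, 0, 0]]
    - [[-0.003, 0, 0], [0, 0, 0]]
    - [[-0.003, 0, 0], [0, 0, 0]]
    - [[-0.003, 0, 0], [0, 0, 0]]
    - [[-0.003, 0, 0], [0, 0, 0]]
    - [[-0.003, 0, 0], [0, 0, 0]]
    - [[-0.003, 0, 0], [0, 0, 0]]
    - [[-0.003, 0, 0], [0, 0, 0]]
    - [[-0.003, 0, 0], [0, 0, 0]]
    - [[-0.003, 0, 0], [0, 0, 0]]
    - [[-0.003, 0, 0], [0, 0, 0]]
    - [[-0.003, 0, 0], [0, 0, 0]]

```text
time: 15.67
ee_pos: [530.2, -36.8, 68.5]
tool_rot: [0.751, 0.66, 0.005, -0.0]
ft_force: [0.9, 5.3, 5.9]
grip_width: 24.9
grip_force: 61.8
```

>>> drive_tool:
  commands:
    - [[-0.003, 0, 0], [0, 0, 0]]
    - [[-0.003, 0, 0], [0, 0, 0]]
    - [[-0.003, 0, 0], [0, 0, 0]]
    - [[-0.003, 0, 0], [0, 0, 0]]
    - [[-0.003, 0, 0], [0, 0, 0]]
    - [[-0.003, 0, 0], [0, 0, 0]]
    - [[-0.003, 0, 0], [0, 0, 0]]
    - [[-0.003, 0, 0], [0, 0, 0]]
    - [[-0.003, 0, 0], [0, 0, 0]]
    - [[-0.003, 0, 0], [0, 0, 0]]
    - [[-0.003, 0, 0], [0, 0, 0]]
    - [[-0.003, 0, 0], [0, 0, 0]]

```text
time: 16.67
ee_pos: [525.3, -72.9, 68.4]
tool_rot: [0.751, 0.66, 0.004, -0.0]
ft_force: [0.6, 4.9, 6.0]
grip_width: 25.2
grip_force: 61.8
```

```bash
python3 - <<'E'
from h import *
s=manip.observe();print(s['ee_pos'].round(2),s['ft_force'],s['moment'])
b,d=snap('side','s4')
cv2.imwrite('pics/c4.png',cv2.resize(cv2.cvtColor(b[160:235,230:330],cv2.COLOR_RGB2BGR),(800,600),interpolation=cv2.INTER_CUBIC))
E
```

```text
[525.32 -72.88  68.42] [0.56383449 4.87212668 5.95822031] [ 1.3492741  -0.15637498  0.00415326]
```

View pics/c4.png

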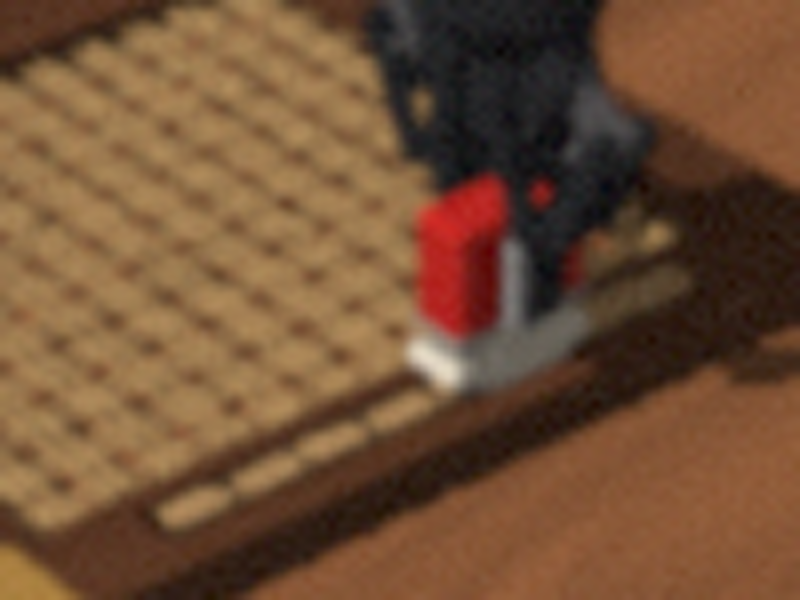

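The crop shows the keys behind the shoe, (160,515)–(440,395), evenly flush, with the shoe pressing on the next. I'll nudge another 3 mm toward the robot and continue.

>>> drive_tool:
  commands:
    - [[-0.003, -0.0005, 0], [0, 0, 0]]
    - [[-0.003, -0.0005, 0], [0, 0, 0]]
    - [[-0.003, -0.0005, 0], [0, 0, 0]]
    - [[-0.003, -0.0005, 0], [0, 0, 0]]
    - [[-0.003, -0.0005, 0], [0, 0, 0]]
    - [[-0.003, -0.0005, 0], [0, 0, 0]]
    - [[-0.003, 0, 0], [0, 0, 0]]
    - [[-0.003, 0, 0], [0, 0, 0]]
    - [[-0.003, 0, 0], [0, 0, 0]]
    - [[-0.003, 0, 0], [0, 0, 0]]
    - [[-0.003, 0, 0], [0, 0, 0]]
    - [[-0.003, 0, 0], [0, 0, 0]]

```text
time: 17.72
ee_pos: [517.5, -108.3, 68.3]
tool_rot: [0.751, 0.66, 0.004, -0.0]
ft_force: [0.4, 5.8, 7.0]
grip_width: 25.4
grip_force: 61.8
```

>>> drive_tool:
  commands:
    - [[-0.003, 0, 0], [0, 0, 0]]
    - [[-0.003, 0, 0], [0, 0, 0]]
    - [[-0.003, 0, 0], [0, 0, 0]]
    - [[-0.003, 0, 0], [0, 0, 0]]
    - [[-0.003, 0, 0], [0, 0, 0]]
    - [[-0.003, 0, 0], [0, 0, 0]]
    - [[-0.003, 0, 0], [0, 0, 0]]
    - [[-0.003, 0, 0], [0, 0, 0]]
    - [[-0.003, 0, 0], [0, 0, 0]]
    - [[-0.003, 0, 0], [0, 0, 0]]
    - [[-0.003, 0, 0], [0, 0, 0]]
    - [[-0.003, 0, 0], [0, 0, 0]]

```text
time: 18.72
ee_pos: [512.7, -144.0, 68.3]
tool_rot: [0.751, 0.66, 0.004, -0.0]
ft_force: [1.0, 5.3, 6.6]
grip_width: 25.4
grip_force: 61.8
```

>>> drive_tool:
  commands:
    - [[-0.003, 0, 0], [0, 0, 0]]
    - [[-0.003, 0, 0], [0, 0, 0]]
    - [[-0.003, 0, 0], [0, 0, 0]]
    - [[-0.003, 0, 0], [0, 0, 0]]
    - [[-0.003, 0, 0], [0, 0, 0]]
    - [[-0.003, 0, 0], [0, 0, 0]]
    - [[-0.003, 0, 0], [0, 0, 0]]
    - [[-0.003, 0, 0], [0, 0, 0]]
    - [[-0.003, 0, 0], [0, 0, 0]]
    - [[-0.003, 0, 0], [0, 0, 0]]
    - [[-0.003, 0, 0], [0, 0, 0]]
    - [[-0.003, 0, 0], [0, 0, 0]]

```text
time: 19.72
ee_pos: [507.8, -180.3, 68.1]
tool_rot: [0.752, 0.66, 0.003, -0.0]
ft_force: [0.9, 4.1, 5.3]
grip_width: 25.5
grip_force: 61.8
```

>>> drive_tool:
  commands:
    - [[-0.003, 0, 0], [0, 0, 0]]
    - [[-0.003, 0, 0], [0, 0, 0]]
    - [[-0.003, 0, 0], [0, 0, 0]]
    - [[-0.003, 0, 0], [0, 0, 0]]
    - [[-0.003, 0, 0], [0, 0, 0]]
    - [[-0.003, 0, 0], [0, 0, 0]]
    - [[0, 0, 0], [0, 0, 0]]
    - [[0, 0, 0], [0, 0, 0]]
    - [[0, 0, 0], [0, 0, 0]]

```text
time: 20.47
ee_pos: [505.2, -199.1, 68.0]
tool_rot: [0.752, 0.659, 0.003, 0.0]
ft_force: [1.3, 3.0, 5.5]
grip_width: 25.4
grip_force: 61.8
```

>>> drive_tool:
  commands:
    - [[0, 0, -0.005], [0, 0, 0]]
    - [[0, 0, -0.015], [0, 0, 0]]
    - [[0, 0, -0.03], [0, 0, 0]]
    - [[0, 0, -0.035], [0, 0, 0]]
    - [[0, 0, -0.03], [0, 0, 0]]
    - [[0, 0, 0], [0, 0, 0]]

```text
time: 20.97
ee_pos: [506.1, -202.6, 187.4]
tool_rot: [0.753, 0.658, 0.003, 0.005]
ft_force: [1.4, -0.7, -1.4]
grip_width: 25.2
grip_force: 61.0
```

```bash
python3 - <<'E'
from h import *
s=manip.observe();print(s['ee_pos'].round(2),s['ft_force'],s['moment'])
b,d=snap('side','s5')
a,_=snap('top','t5')
cv2.imwrite('pics/c5.png',np.vstack([cv2.resize(cv2.cvtColor(b[180:230,225:345],cv2.COLOR_RGB2BGR),(800,333),interpolation=cv2.INTER_CUBIC),cv2.resize(cv2.cvtColor(a[185:225,240:360],cv2.COLOR_RGB2BGR),(800,266),interpolation=cv2.INTER_CUBIC)]))
E
```

```text
[ 506.1  -202.58  187.45] [ 1.4189464  -0.67535648 -1.3556827 ] [ 0.02971043 -0.10339846  0.01624685]
```

View pics/c5.png

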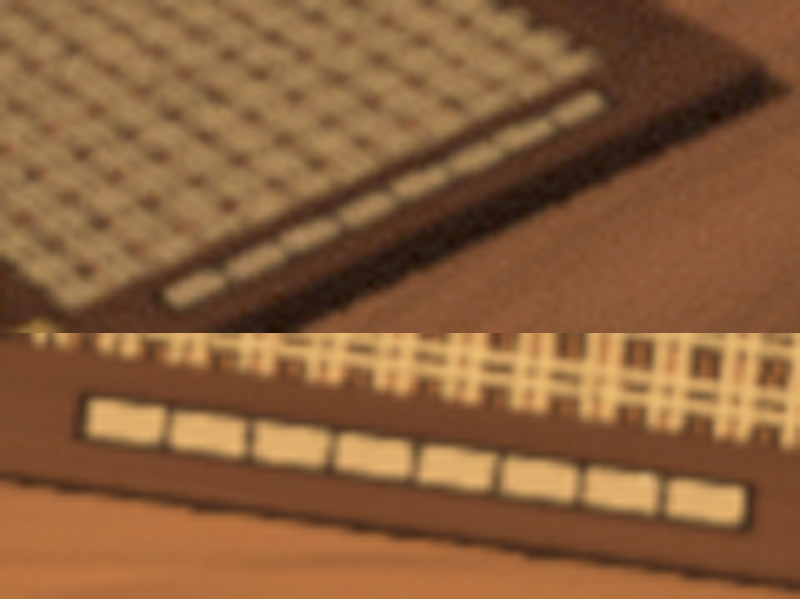

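Both views show all 8 keys evenly flush, in the side crop from (195,290) to (580,105) and in the top crop from (125,420) to (705,500). Returning to the mat.

>>> drive_tool:
  commands:
    - [[0.039, -0.0125, 0], [0, 0, 0]]
    - [[0.039, -0.0125, 0], [0, 0, 0]]
    - [[0.039, -0.0125, 0], [0, 0, 0]]
    - [[0.039, -0.0125, 0], [0, 0, 0]]
    - [[0.039, -0.0125, 0], [0, 0, 0]]
    - [[0.039, -0.0125, 0], [0, 0, 0]]
    - [[0.039, -0.0125, 0], [0, 0, 0]]
    - [[0.039, -0.0125, 0], [0, 0, 0]]
    - [[0.039, -0.0125, 0], [0, 0, 0]]
    - [[0.039, -0.0125, 0], [0, 0, 0]]
    - [[0.039, -0.0125, 0], [0, 0, 0]]
    - [[0.039, -0.0125, 0], [0, 0, 0]]

```text
time: 22.07
ee_pos: [414.7, 282.3, 180.1]
tool_rot: [0.753, 0.658, -0.003, 0.0]
ft_force: [1.2, -0.2, -3.5]
grip_width: 25.6
grip_force: 60.9
```

>>> drive_tool:
  commands:
    - [[0.039, -0.0125, 0], [0, 0, 0]]
    - [[0.039, -0.0125, 0], [0, 0, 0]]
    - [[0, 0, 0], [0, 0, 0.106]]
    - [[0, 0, 0], [0, 0, 0.106]]
    - [[0, 0, 0], [0, 0, 0.106]]
    - [[0, 0, 0], [0, 0, 0.106]]
    - [[0, 0, 0], [0, 0, 0.106]]
    - [[0, 0, 0], [0, 0, 0.106]]
    - [[0, 0, 0], [0, 0, 0.106]]
    - [[0, 0, 0], [0, 0, 0.106]]
    - [[0, 0, 0], [0, 0, 0]]
    - [[0, 0, 0], [0, 0, 0]]

```text
time: 23.07
ee_pos: [401.2, 361.6, 180.6]
tool_rot: [0.956, 0.292, -0.002, 0.001]
ft_force: [-0.1, 0.4, -1.7]
grip_width: 25.4
grip_force: 60.8
```

>>> drive_tool:
  commands:
    - [[0, 0, 0], [0, 0, 0]]
    - [[0, 0, 0], [0, 0, 0]]
    - [[0, 0, 0], [0, 0, 0]]
    - [[0, 0, 0], [0, 0, 0]]
    - [[0, 0, 0], [0, 0, 0]]

```text
time: 23.48
ee_pos: [402.0, 362.6, 182.5]
tool_rot: [0.957, 0.291, 0.0, -0.0]
ft_force: [-0.9, 0.4, -2.2]
grip_width: 25.8
grip_force: 60.8
```

>>> drive_tool:
  commands:
    - [[0.001, 0.0005, 0.025], [0, 0, 0]]
    - [[0, 0, 0.035], [0, 0, 0]]
    - [[0, 0, 0.03], [0, 0, 0]]
    - [[0, 0, 0.02], [0, 0, 0]]
    - [[0, 0, 0.0125], [0, 0, 0]]
    - [[0, 0, 0], [0, 0, 0]]
    - [[0, 0, 0], [0, 0, 0]]
    - [[0, 0, 0], [0, 0, 0]]
    - [[0, 0, 0], [0, 0, 0]]
    - [[0, 0, 0], [0, 0, 0]]

```text
time: 24.32
ee_pos: [403.7, 363.5, 61.2]
tool_rot: [0.957, 0.291, 0.001, -0.001]
ft_force: [0.0, -0.0, -3.0]
grip_width: 25.4
grip_force: 60.8
```

>>> drive_tool:
  commands:
    - [[0, 0, 0.002], [0, 0, 0]]
    - [[0, 0, 0.002], [0, 0, 0]]
    - [[0, 0, 0], [0, 0, 0]]
    - [[0, 0, 0], [0, 0, 0]]
    - [[0, 0, 0], [0, 0, 0]]
    - [[0, 0, 0], [0, 0, 0]]
    - [[0, 0, 0], [0, 0, 0]]
    - [[0, 0, 0], [0, 0, 0]]

```text
time: 24.98
ee_pos: [403.1, 362.9, 56.0]
tool_rot: [0.957, 0.291, 0.0, -0.0]
ft_force: [0.5, -0.3, -1.8]
grip_width: 25.5
grip_force: 60.8
```

>>> drive_tool:
  commands:
    - [[0, 0, 0.0015], [0, 0, 0]]
    - [[0, 0, 0.001], [0, 0, 0]]
    - [[0, 0, 0], [0, 0, 0]]
    - [[0, 0, 0], [0, 0, 0]]
    - [[0, 0, 0], [0, 0, 0]]
    - [[0, 0, 0], [0, 0, 0]]
    - [[0, 0, 0], [0, 0, 0]]

```text
time: 25.57
ee_pos: [403.1, 362.9, 53.7]
tool_rot: [0.957, 0.291, 0.0, -0.0]
ft_force: [-0.6, -1.0, 0.7]
grip_width: 25.2
grip_force: 61.0
```

>>> drive_tool:
  commands:
    - [[0, 0, 0], [0, 0, 0]]
    - [[0, 0, 0], [0, 0, 0]]
    - [[0, 0, 0], [0, 0, 0]]
    - [[0, 0, 0], [0, 0, 0]]
    - [[0, 0, 0], [0, 0, 0]]
    - [[0, 0, 0], [0, 0, 0]]
    - [[0, 0, 0], [0, 0, 0]]
    - [[0, 0, 0], [0, 0, 0]]
  claw: 0.075

```text
time: 26.23
ee_pos: [403.1, 362.9, 53.5]
tool_rot: [0.957, 0.291, 0.0, -0.0]
ft_force: [-0.4, 0.2, -0.2]
grip_width: 75.0
grip_force: 0.0
```

>>> drive_tool:
  commands:
    - [[0, 0, -0.01], [0, 0, 0]]
    - [[0, 0, -0.02], [0, 0, 0]]
    - [[0, 0, -0.03], [0, 0, 0]]
    - [[0, 0, -0.035], [0, 0, 0]]
    - [[0, 0, -0.035], [0, 0, 0]]
    - [[0, 0, -0.03], [0, 0, 0]]
    - [[0, 0, 0], [0, 0, 0]]
    - [[0.007, 0.035, 0], [0, 0, 0]]
    - [[0.007, 0.035, 0], [0, 0, 0]]
    - [[0.007, 0.035, 0], [0, 0, 0]]
    - [[0.007, 0.035, 0], [0, 0, 0]]
    - [[0.007, 0.035, 0], [0, 0, 0]]

```text
time: 27.23
ee_pos: [530.2, 235.4, 213.8]
tool_rot: [0.957, 0.291, 0.0, 0.0]
ft_force: [0.8, 0.3, -0.5]
grip_width: 75.2
grip_force: 0.0
```

>>> drive_tool:
  commands:
    - [[0.007, 0.035, 0], [0, 0, 0]]
    - [[0.007, 0.035, 0], [0, 0, 0]]
    - [[0.007, 0.035, 0], [0, 0, 0]]
    - [[0, 0.02, 0], [0, 0, 0]]
    - [[0, 0, 0], [0, 0, 0]]
    - [[0, 0, 0], [0, 0, 0]]
    - [[0, 0, 0], [0, 0, 0]]
    - [[0, 0, 0], [0, 0, 0]]

```text
time: 27.9
ee_pos: [615.3, 146.9, 213.7]
tool_rot: [0.956, 0.292, -0.0, -0.001]
ft_force: [0.6, 0.4, 0.3]
grip_width: 75.1
grip_force: 0.0
```

```bash
python3 - <<'E'
from h import *
a,d=snap('top','t6');b,_=snap('side','s6')
W=pts('top',d);h=cv2.cvtColor(a,cv2.COLOR_RGB2HSV).astype(int);v,u=np.mgrid[:420,:560]
r=((h[...,0]<4)|(h[...,0]>176))&(h[...,1]>220)&(h[...,2]>120)&(u<150)&(u>100)&(v>230)&(v<280)&(abs(W[...,2]-82)<8)
print(r.sum(),cv2.minAreaRect(on('top',np.c_[u[r],v[r]],82)[:,:2].astype(np.float32)))
cv2.imwrite('pics/c6.png',np.hstack([cv2.resize(cv2.cvtColor(x,cv2.COLOR_RGB2BGR),(400,326),interpolation=cv2.INTER_CUBIC) for x in (a[180:292,95:232],b[230:342,130:267])]))
print(manip.observe()['ee_pos'])
E
```

```text
201 ((404.8179931640625, 359.3412170410156), (57.02450942993164, 22.332469940185547), 32.69181442260742)
[615.55801316 146.56180241 213.74611187]
```

View pics/c6.png

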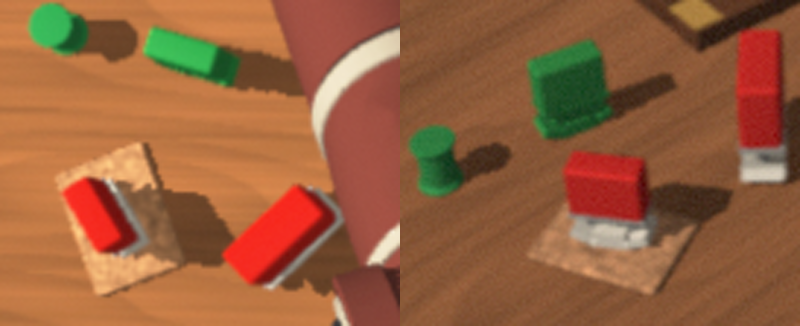

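The crop shows the presser upright near the mat's middle, at (100,215) in the top crop and about 4 mm off centre by measurement. The neighbours are untouched. Handing in.

```bash
python3 -c "
from workcell import manip
print(manip.sign_off())"
```

```text
the job is handed in; nothing more can be done
None
```

I swept the presser along the near rail in one pass, and all 8 keys look flush in both camera views. It stands upright on the mat again, about 4 mm off its middle, and I handed the job in at about 28 s of the 67 s; no verdict came back.

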